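# Square up three puppet-limb blanks in the corner stop and weigh them down

## Task

Nudge the three loose limb blanks into a tight, even row in the inner corner of the L-shaped bench stop: side by side with no gaps, every far end flush against the long fence, the first one's side flush against the short arm; bring them up slowly and press only gently, as the stop is merely pinned. Only when the row is tight, lift the iron weight up and off its hook and set it down softly across the middle of all three blanks, its bar running along the fence. Leave everything else on the bench where it is.

Things in the scene. Friction and masses are not known exactly. Their poses are not given: they have to be found in the camera images.
- blank_a: a plain light-wood limb blank, 24 mm high, sawn by hand: no two alike, 60 to 68 mm long and 27 to 33 mm wide; origin at the centre of its underside, x along its length, z up; lies flat; two small dark drill marks on top
- blank_b: a plain light-wood limb blank, 24 mm high, sawn by hand: no two alike, 60 to 68 mm long and 27 to 33 mm wide; origin at the centre of its underside, x along its length, z up; lies flat; two small dark drill marks on top
- blank_c: a plain light-wood limb blank, 24 mm high, sawn by hand: no two alike, 60 to 68 mm long and 27 to 33 mm wide; origin at the centre of its underside, x along its length, z up; lies flat; two small dark drill marks on top
- stop: L-shaped dark-wood stop pinned to the bench, 18 mm high, wood 24 mm thick. Origin at the inner corner, at bench height. The long fence runs 176 mm from the corner along its -y, inner face in the plane x = 0, wood beyond it at +x; the short arm runs 90 mm along its -x, inner face in the plane y = 0, wood at +y. The blanks belong at x < 0, y < 0, their length along x
- hook: hook stand fixed to the bench, origin on the bench under the hanging place: wooden foot 20 mm high at x 45 to 155 mm, steel post at x = 90 mm, from it an 8 mm round arm along -x, axis 150 mm high, to x = -16 mm, where the tip bends up to x = -28 mm, z = 172 mm. Things come off by lifting at least 30 mm, then moving along its -x
- weight: iron weight, about 0.4 kg: flat bar 90 mm (its y) x 34 mm (x) x 12 mm high, origin at the centre of the bar's underside; uprights at y = +-26 mm carry a crossbar (z 62 to 70 mm) topped by a wooden grip 22 mm (x) x 44 mm (y), z 70 to 104 mm. It hangs upright with the hook's arm under the crossbar, its x along the hook's x
- head: bystander: turned wooden puppet head, 62 mm across, 92 mm tall, standing on its neck; origin underneath
- glue: bystander: white bottle, 52 mm across, 130 mm tall; origin underneath
- mallet: bystander: hammer lying along its x behind the stop
- pencil: bystander: pencil 130 mm long, 8 mm thick, lying along its x; origin at its middle
- foot: bystander: small carved wooden puppet foot, 55 mm (x) x 26 mm, 12 mm high with a round ankle stub up to 32 mm; origin at the centre of its underside
- chisel: bystander: hand tool lying along its x
- pot: bystander: white ceramic pot, 72 mm across, 85 mm tall; origin underneath
There are look-alikes about, which are no part of the job. Leave any turquoise look-alike of the blank_b alone. Of the things shaped like the weight, the dark steel one is meant.

How it is judged (in metres and radians):
On the way:
1. the three blanks stand in a tight row in the corner, while the weight still hangs on its hook (x of blank_a in the frame of stop between -0.036 and -0.032 m and angle between the x axis of each of blank_a, blank_b, blank_c and the x axis of stop, either way round below 0.05 rad and angle between each of blank_a, blank_b, blank_c's own z axis and vertical below 0.06 rad and height (world z) of each of blank_a, blank_b, blank_c below 0.004 m and x of blank_b in the frame of stop between -0.032 and -0.028 m and x of blank_c in the frame of stop between -0.034 and -0.03 m and ((y of blank_a in the frame of stop between -0.0155 and -0.0115 m and y of blank_b in the frame of stop between -0.044 and -0.04 m and y of blank_c in the frame of stop between -0.0755 and -0.0715 m) or (y of blank_a in the frame of stop between -0.0155 and -0.0115 m and y of blank_c in the frame of stop between -0.0455 and -0.0415 m and y of blank_b in the frame of stop between -0.077 and -0.073 m) or (y of blank_b in the frame of stop between -0.017 and -0.013 m and y of blank_a in the frame of stop between -0.0455 and -0.0415 m and y of blank_c in the frame of stop between -0.0755 and -0.0715 m) or (y of blank_b in the frame of stop between -0.017 and -0.013 m and y of blank_c in the frame of stop between -0.0485 and -0.0445 m and y of blank_a in the frame of stop between -0.0785 and -0.0745 m) or (y of blank_c in the frame of stop between -0.0185 and -0.0145 m and y of blank_a in the frame of stop between -0.0485 and -0.0445 m and y of blank_b in the frame of stop between -0.077 and -0.073 m) or (y of blank_c in the frame of stop between -0.0185 and -0.0145 m and y of blank_b in the frame of stop between -0.05 and -0.046 m and y of blank_a in the frame of stop between -0.0785 and -0.0745 m)) and contact force between weight and hook above 0.5 N), for 0.2 s.
At the end, for the whole second after the job is handed in: Blanks flat in any order: far ends within 2 mm of the fence, square within 0.05 rad, each within 2 mm sideways of its place in a gapless row from the short arm; the weight rests upright on them, within 15 mm of the row's middle, bar along the fence within 0.2 rad; all at rest (x of blank_a in the frame of stop between -0.036 and -0.032 m and angle between the x axis of each of blank_a, blank_b, blank_c and the x axis of stop, either way round below 0.05 rad and angle between each of blank_a, blank_b, blank_c, weight's own z axis and vertical below 0.06 rad and height (world z) of each of blank_a, blank_b, blank_c below 0.004 m and x of blank_b in the frame of stop between -0.032 and -0.028 m and x of blank_c in the frame of stop between -0.034 and -0.03 m and ((y of blank_a in the frame of stop between -0.0155 and -0.0115 m and y of blank_b in the frame of stop between -0.044 and -0.04 m and y of blank_c in the frame of stop between -0.0755 and -0.0715 m) or (y of blank_a in the frame of stop between -0.0155 and -0.0115 m and y of blank_c in the frame of stop between -0.0455 and -0.0415 m and y of blank_b in the frame of stop between -0.077 and -0.073 m) or (y of blank_b in the frame of stop between -0.017 and -0.013 m and y of blank_a in the frame of stop between -0.0455 and -0.0415 m and y of blank_c in the frame of stop between -0.0755 and -0.0715 m) or (y of blank_b in the frame of stop between -0.017 and -0.013 m and y of blank_c in the frame of stop between -0.0485 and -0.0445 m and y of blank_a in the frame of stop between -0.0785 and -0.0745 m) or (y of blank_c in the frame of stop between -0.0185 and -0.0145 m and y of blank_a in the frame of stop between -0.0485 and -0.0445 m and y of blank_b in the frame of stop between -0.077 and -0.073 m) or (y of blank_c in the frame of stop between -0.0185 and -0.0145 m and y of blank_b in the frame of stop between -0.05 and -0.046 m and y of blank_a in the frame of stop between -0.0785 and -0.0745 m)) and x of weight in the frame of stop between -0.047 and -0.017 m and y of weight in the frame of stop between -0.06 and -0.03 m and angle between the y axis of weight and the y axis of stop, either way round below 0.2 rad and height (world z) of weight between 0.02 and 0.028 m and linear speed of each of weight, blank_a, blank_b, blank_c below 0.02 m/s); the robot touches nothing.
It fails at once if the stop is pressed with more than 40 N (contact force between stop and anything else above 40 N).
It fails at once if the weight is dropped or pressed on a blank with more than 60 N (contact force between weight and blank_a above 60 N or contact force between weight and blank_b above 60 N or contact force between weight and blank_c above 60 N).
It fails at once if a bystander is moved by more than 25 mm (distance of any of head, glue, mallet, pencil, foot, chisel, pot from where it was at the start of the episode above 0.025 m).
It also fails if it takes over 72 s, if anything falls off the work surface, if the arm or the gripper's body presses on something with over 40 N, if the wrist force passes 120 N, or if a joint passes its speed limit or range.

## Robot

A 6-joint arm with a two-finger parallel gripper is mounted at the origin on the work surface. World frame = base frame: x ahead of the robot, y to its left, z up, the work surface at z = 0. Lengths are in m, angles in degrees, forces in N, time in s.
With the tool pointing down it reaches from about 0.4 to 0.825 m from the base axis. Payload 7 kg.
Tool frame: the origin (TCP) lies at the very end of the fingers, on their centre line; the grasp point (between the pads) lies 19 mm behind it (ctrl.pinch_z is the distance from the TCP to the grasp point, in m); z points along the fingers, x is the direction in which the jaws open and shut, and the axes are right-handed (so a half turn about z gives the same grasp; the last joint's range is limited). The gripper opens to 88 mm and grips with 3 to 60 N. Pads are 19 mm wide; open, the fingers measure 130 mm over their backs; the gripper's body (78 mm by 193 mm) begins 47 mm behind the grasp point.
Start: joints at [90.877, 20.546, 0.682, 0, -70.136, -16.507], TCP at [0.182, 0.65, 0.227] pointing down, gripper open.
Joint ranges: [-176.03, 176.03], [-82.01, 121.73], [-58.28, 71.71], [-173.87, 95.51], [-174.79, -0.11], [-173.66, 173.66]. Speed limits (degrees/s): [136.94, 136.94, 172.46, 180, 180, 180].

## Interface

Orientations are given as [roll, pitch, yaw] about the fixed x, y, z axes, in that order (R = Rz(yaw) Ry(pitch) Rx(roll)).
In Python, from plant import ctrl gives the robot as it stands.
- The arm moves only by the tool carry_out, never from a script. Its argument "increments" is a list of rows, each a list of 7 numbers: the turn, a rotation vector about the world's x, y, z in degrees, then the shift along the world's x, y, z in mm, then the closure, from 0 (fully open) to 1 (shut). In form: [[ax, ay, az, dx, dy, dz, grip], ...]. A call has 1 to 20 rows; each row is the pose to reach, as a shift and turn from the pose commanded when the call began; what a row does not reach only later rows make up. A row lasts 1/8 s, in which the tool goes at most 62.5 mm and 10.7 degrees, less where a joint would pass 70% of its speed; a pose out of reach is approached as far as the arm can. A call with a gripper value outside its range is refused whole. The fingers move at their own pace and stop on an object; the grip force is fixed at half the most. Time passes only in rows, so rows that repeat a pose let the fingers close. It gives the time, the measured TCP pose, the force and the opening at its end, in the units of the state.
- ctrl.get_obs(): the state, without advancing time (a new reading comes with each control period).
- ctrl.snapshot(name): name is "side" or "top" or "wrist"; returns a dict with "pixels" (400x640x3 uint8, blue, green, red), "intrinsics" (3x3 intrinsics, pixels), "dist" ([k1, k2, p1, p2, k3] as OpenCV has them; the pictures are not rectified), "rvec" (rotation vector, rad) and "tvec" (3), from world to camera coordinates, as OpenCV has them; the wrist camera has in their place "hand_eye" (4x4, takes a point from camera to tool coordinates, whose origin is the TCP and whose axes are the tool frame's). Camera axes: x right, y down, z forward; pixel columns grow to the right and rows downward; lengths in m; the calibration is good to about 2 mm. A picture is of the moment at which its call begins: read the wrist's pose just before it. There is no depth.
- ctrl.close_job(): hands the job in, once; it reports no verdict.
Trained networks look in a picture, given as the dict that the camera call returned (one of the last four; its "shot" number tells which), for a name from the list of things; names that differ only in an ending like _2 or _b are one class to them, and where a whole thing is asked for, a point or a joint stands for the part that bears it (a point fixed in the world has none). Each returns a list of dicts, best first, with "confidence" (0 to 1); they miss things now and then, are a little off and sometimes report something else, mostly with a low value. They report only what shows in the picture. A call takes as long as a camera call. They do not tell look-alikes from the thing itself.
- ctrl.search_frame(picture, label): "centre" ([x, y, z] in m, in world coordinates, good to about 4 mm: the middle of the surface that is visible of it).
- ctrl.outline_of(picture, label): "pixels" (400x640 bool, what is visible of it).
The state is a dict: "clock": time; "joint_pos": joint angles; "qvel": joint speeds; "tau": joint torques, N m; "tool_pos": TCP position; "orientation": TCP orientation; "force": force on the tool from outside, world axes, zero at the start; "moment": the same for the moment, N m; "opening": finger opening in m.
Only numpy, scipy, OpenCV 4.12 (cv2) and the standard library are available. Lean on these libraries where they do the work, as an engineer would, in place of code of your own. Each camera call takes 0.05 s, during which the arm holds its last target. There are 200 camera calls.

## Working session

There is one attempt and no reset: what is moved stays moved. The work goes in short steps, Python scripts to look and compute and a tool call to move; the robot and the scene stay as the last step left them, time stands still between calls to the robot, and variables do not carry over. Pictures are saved under pics/ and viewed, about 8 in all and at most 12, crops included, and the job is handed in when it is done.

Besides the shell and the picture viewer there is one more tool, called after "Call:" as name(argument=value, ...) on one line, values as JSON. carry_out: Moves the arm, as the interface text tells. Its arguments: {"type":"object","properties":{"increments":{"type":"array"}},"required":["increments"]}

```bash
mkdir -p pics; ls; cat > h.py <<'E'
import numpy as np, cv2
from scipy.spatial.transform import Rotation as R
from plant import ctrl
def cam(s, obs=None):
    if "rvec" in s: 
        Rm=cv2.Rodrigues(np.array(s["rvec"],float))[0]; t=np.array(s["tvec"],float).ravel(); return Rm,t
    T=np.eye(4); T[:3,:3]=R.from_euler('xyz',obs["orientation"],degrees=True).as_matrix(); T[:3,3]=obs["tool_pos"]
    M=np.linalg.inv(T@np.array(s["hand_eye"])); return M[:3,:3],M[:3,3]
def ray(s,px,z,obs=None):
    Rm,t=cam(s,obs); u=cv2.undistortPoints(np.array(px,float).reshape(-1,1,2),np.array(s["intrinsics"]),np.array(s["dist"])).reshape(-1,2)
    d=np.c_[u,np.ones(len(u))]@Rm; o=-Rm.T@t
    return o+d*((z-o[2])/d[:,2])[:,None]
def proj(s,P,obs=None):
    Rm,t=cam(s,obs); return cv2.projectPoints(np.array(P,float).reshape(-1,1,3),cv2.Rodrigues(Rm)[0],t,np.array(s["intrinsics"]),np.array(s["dist"]))[0].reshape(-1,2)
E
python3 - <<'E'
from h import *
print(ctrl.get_obs())
for n in("top","side"):
    s=ctrl.snapshot(n); cv2.imwrite(f"pics/{n}0.png",s["pixels"])
    Rm,t=cam(s); print(n,(-Rm.T@t).round(3))
    for l in ["blank_a","stop","hook","weight","head","glue","mallet","pencil","foot","chisel","pot"]:
        print(l,[(np.round(d["centre"],3).tolist(),round(d["confidence"],2)) for d in ctrl.search_frame(s,l)])
E
```

```text
pics
{'clock': 0.0, 'joint_pos': array([ 9.08765136e+01,  2.05907963e+01,  6.34757955e-01, -1.98971739e-02,
       -7.01359321e+01, -1.65068040e+01]), 'qvel': array([-0.0205132 , -0.01856365,  0.03446297,  0.0414939 , -0.02053512,
        0.01651585]), 'tau': array([-4.08408696e-04, -5.82718670e+01,  2.93047410e+01,  6.99748859e+00,
        6.86637824e-03, -1.49787202e-04]), 'tool_pos': array([0.18176106, 0.64956744, 0.22563808]), 'orientation': array([-1.79991800e+02, -9.34949665e-02, -1.05637073e+02]), 'force': array([-0.11667251,  0.70487434, -0.20961784]), 'moment': array([ 0.04217565, -0.03217288, -0.02080858]), 'opening': 0.08787548283129568}
top [0.336 0.037 1.243]
blank_a [([0.444, -0.118, 0.022], 0.79), ([0.458, 0.076, 0.024], 0.75), ([0.392, -0.229, 0.02], 0.71), ([0.539, -0.025, 0.013], 0.71), ([0.584, -0.141, 0.027], 0.7), ([0.721, -0.364, 0.024], 0.7)]
stop [([0.656, 0.207, 0.022], 0.89), ([0.558, -0.298, 0.021], 0.45), ([0.541, -0.024, 0.013], 0.42)]
hook [([0.562, -0.296, 0.019], 0.56)]
weight [([0.461, -0.288, 0.105], 0.96), ([0.46, 0.075, 0.022], 0.7), ([0.355, -0.33
[... 253 characters left out ...]
07], 0.43)]
foot [([0.745, -0.104, 0.087], 0.7), ([0.538, -0.024, 0.014], 0.42)]
chisel [([0.379, 0.324, 0.02], 0.81)]
pot []
side [ 0.499 -0.94   0.738]
blank_a [([0.396, -0.243, 0.028], 0.89), ([0.461, 0.06, 0.024], 0.73), ([0.592, -0.159, 0.02], 0.71), ([0.717, -0.371, 0.021], 0.66), ([0.434, -0.125, 0.024], 0.6)]
stop [([0.654, 0.22, 0.018], 0.66)]
hook [([0.56, -0.307, 0.016], 0.91)]
weight [([0.361, -0.35, 0.044], 0.62), ([0.471, -0.323, 0.102], 0.58)]
head [([0.742, -0.133, 0.073], 0.77)]
glue []
mallet [([0.761, 0.155, 0.027], 0.96)]
pencil [([0.689, -0.037, 0.007], 0.49)]
foot [([0.528, -0.032, 0.018], 0.57)]
chisel [([0.374, 0.318, 0.02], 0.78)]
pot [([0.561, -0.303, 0.017], 0.65)]
```

View pics/top0.png

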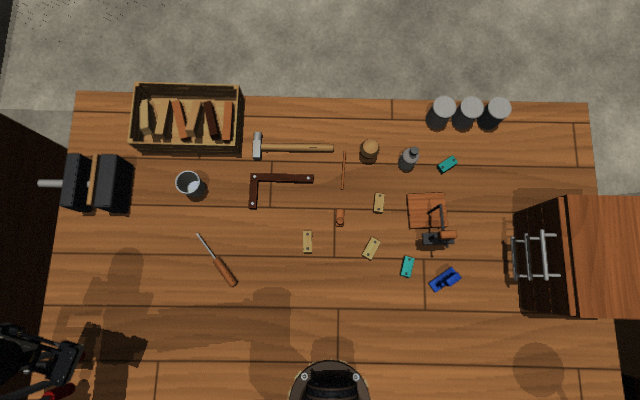

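View pics/side0.png

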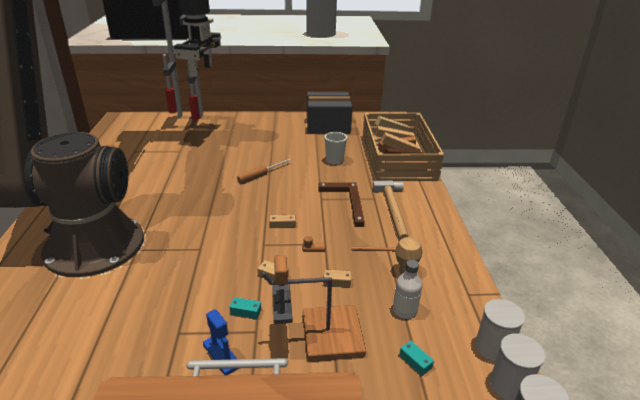

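Top view (6.. right = −y, down = −x): stop corner is near (257,182), fence running right and short arm down. The plain blanks are at (307,241), (371,248) and (379,202), with foot (340,216) between. The dark weight hangs at (440,238), with the hook foot at (427,210). Turquoise blocks and the blue weight are decoys.

Call:
carry_out(increments=[[0,0,15.6,300,-550,150,0],[0,0,15.6,300,-550,150,0],[0,0,15.6,300,-550,150,0],[0,0,15.6,300,-550,150,0],[0,0,15.6,300,-550,150,0],[0,0,15.6,300,-550,150,0],[0,0,15.6,300,-550,150,0],[0,0,15.6,300,-550,150,0],[0,0,15.6,300,-550,150,0],[0,0,15.6,300,-550,150,0],[0,0,15.6,300,-550,150,0],[0,0,15.6,300,-550,150,0],[0,0,15.6,300,-550,150,0],[0,0,15.6,300,-550,150,0]])

```text
clock: 2.95
tool_pos: [0.4815, 0.1008, 0.3764]
orientation: [180.0, 0.0, -90.0]
force: [0.4, -0.2, 0.6]
opening: 0.0877
```

```bash
python3 - <<'E'
from h import *
o=ctrl.get_obs(); print(o["clock"],o["tool_pos"],o["orientation"],o["joint_pos"].round(1))
s=ctrl.snapshot("wrist"); cv2.imwrite("pics/w1.png",s["pixels"])
print(np.round(s["intrinsics"],1),np.round(s["hand_eye"],3))
print(ray(s,[[0,0],[640,0],[640,400],[0,400]],0.02,o).round(3))
E
```

```text
2.95 [0.48145273 0.10077668 0.37638894] [ 1.79986268e+02  1.44123735e-03 -8.99529598e+01] [ 34.8  -0.8  -6.5  -0.  -84.3  55.3]
[[321.5   0.  320.8]
 [  0.  321.5 204.6]
 [  0.    0.    1. ]] [[ 1.     0.001 -0.     0.   ]
 [-0.001  0.959  0.284 -0.077]
 [ 0.    -0.284  0.959 -0.159]
 [ 0.     0.     0.     1.   ]]
[[ 0.703  0.549  0.02 ]
 [ 0.705 -0.344  0.02 ]
 [-0.003 -0.544  0.02 ]
 [-0.006  0.747  0.02 ]]
```

View pics/w1.png

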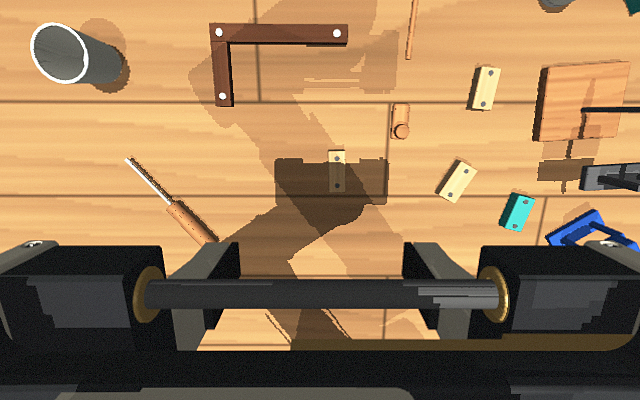

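The wrist view shows the stop's inner corner at about (231,43), blanks at (337,170), (456,181) and (484,88), the foot at (400,121), and the weight at (610,178).

```bash
cat >> h.py <<'E'
def rects(s,o,z=0.024):
    out=[]
    for d in ctrl.outline_of(s,"blank_a"):
        m=d["pixels"].astype(np.uint8); 
        img=s["pixels"][d["pixels"]].mean(0)
        c=cv2.findContours(m,0,1)[0]; c=max(c,key=cv2.contourArea).reshape(-1,2)
        w=ray(s,c,z,o)[:,:2]; (cx,cy),(a,b),t=cv2.minAreaRect((w*1000).astype(np.float32))
        if a<b: a,b,t=b,a,t+90
        out.append((round(cx),round(cy),round(a),round(b),round((t+90)%180-90,1),img.round(),round(d["confidence"],2)))
    return out
E
python3 - <<'E'
from h import *
o=ctrl.get_obs()
s=ctrl.snapshot("wrist")
for r in rects(s,o): print(r)
g=cv2.cvtColor(s["pixels"],cv2.COLOR_BGR2GRAY)
# stop: screws & edges
for d in ctrl.outline_of(s,"stop")[:1]:
    m=d["pixels"].astype(np.uint8); c=max(cv2.findContours(m,0,1)[0],key=cv2.contourArea)
    ap=cv2.approxPolyDP(c,4,True).reshape(-1,2); print(d["confidence"]); 
    for p,w in zip(ap,ray(s,ap,0.018,o)): print(p,w.round(4))
def line(pts):
    vx,vy,x,y=cv2.fitLine(np.float32(pts),2,0,.01,.01).ravel(); return vx,vy,x,y
pts=[]
for l in ["weight","foot","pencil","hook"]:
    for d in ctrl.search_frame(s,l): print(l,np.round(d["centre"],3),round(d["confidence"],2))
E
python3 -c "
import cv2;i=cv2.imread('pics/w1.png')[5:125,190:370];cv2.imwrite('pics/c1.png',cv2.resize(i,None,fx=4,fy=4,interpolation=0))"
```

```text
(448, -116, 68, 43, -30.5, array([143., 196., 212.]), 0.89)
(396, -225, 61, 43, -14.1, array([168., 176.,  68.]), 0.88)
(697, -333, 20, 17, 16.1, array([63., 68., 29.]), 0.72)
(464, 76, 70, 26, 1.3, array([ 82., 116., 136.]), 0.63)
(589, -143, 59, 39, -3.6, array([140., 193., 210.]), 0.63)
0.89
[215 100] [0.5723 0.2624 0.018 ]
[220 105] [0.565  0.2554 0.018 ]
[233 103] [0.568  0.2352 0.018 ]
[231  43] [0.6513 0.2317 0.018 ]
[345  43] [0.6517 0.0656 0.018 ]
[347  27] [0.6725 0.0632 0.018 ]
[211  25] [0.6746 0.2586 0.018 ]
weight [ 0.365 -0.345  0.009] 0.95
weight [ 0.471 -0.28   0.106] 0.91
weight [ 0.539 -0.02   0.012] 0.48
foot [ 0.54  -0.018  0.011] 0.85
pencil [ 0.673 -0.033  0.007] 0.54
hook [ 0.573 -0.293  0.021] 0.86
```

View pics/c1.png

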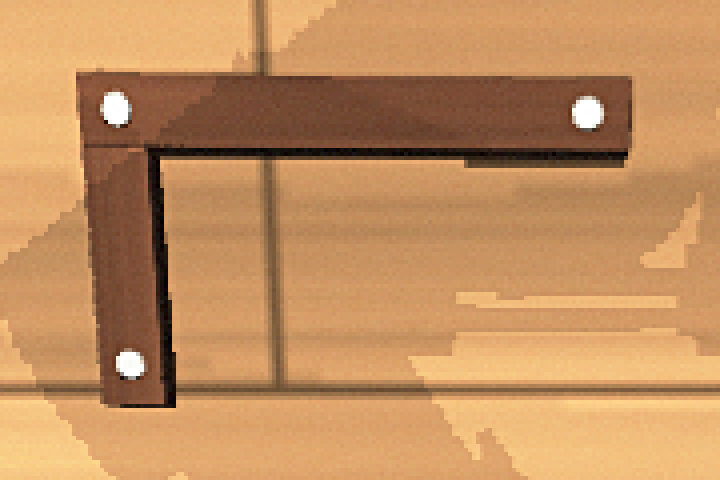

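```bash
cat >> h.py <<'E'
from scipy.optimize import least_squares
def fitstop(s,o,px,model,x0=(.65,.23,0)):
    def P(q):
        c,sn=np.cos(q[2]),np.sin(q[2]); m=np.array(model)
        return np.c_[q[0]+c*m[:,0]-sn*m[:,1],q[1]+sn*m[:,0]+c*m[:,1],np.full(len(m),.018)]
    r=least_squares(lambda q:(proj(s,P(q),o)-np.array(px)).ravel(),x0); return r.x,r.fun.reshape(-1,2)
def tops(s,o,z=0.024):
    g=cv2.cvtColor(s["pixels"],cv2.COLOR_BGR2GRAY)
    for d in ctrl.outline_of(s,"blank_a"):
        m=d["pixels"]; col=s["pixels"][m].mean(0)
        th=cv2.threshold(g[m].reshape(-1,1),0,255,cv2.THRESH_OTSU)[0]
        t=cv2.morphologyEx((m&(g>th)).astype(np.uint8),cv2.MORPH_CLOSE,np.ones((5,5)))
        c=max(cv2.findContours(t,0,1)[0],key=cv2.contourArea).reshape(-1,2)
        w=ray(s,c,z,o)[:,:2]; (cx,cy),(a,b),t_=cv2.minAreaRect((w*1000).astype(np.float32))
        if a<b: a,b,t_=b,a,t_+90
        print("top",round(cx,1),round(cy,1),"size",round(a,1),round(b,1),"yaw",round((t_+90)%180-90,1),col.round(),round(d["confidence"],2))
E
python3 - <<'E'
from h import *
o=ctrl.get_obs()
s=ctrl.snapshot("wrist")
q,r=fitstop(s,o,[[227.3,42.3],[347.2,42.8],[209.3,23.3],[347.8,24],[230.8,105.5],[215.8,106]],[[0,0],[0,-.176],[.024,.024],[.024,-.176],[-.09,0],[-.09,.024]])
print(q,np.degrees(q[2]),r.round(1))
tops(s,o)
E
python3 -c "
import cv2;i=cv2.imread('pics/w1.png')[55:210,320:520];cv2.imwrite('pics/c2.png',cv2.resize(i,None,fx=3.8,fy=3.8,interpolation=0))"
```

```text
[ 0.65364662  0.23701836 -0.00677708] -0.3882979308236324 [[-0.5 -0.7]
 [ 0.4 -0.1]
 [-0.6 -0.4]
 [ 0.3  0.2]
 [ 0.5  0.9]
 [-0.2  0.2]]
top 392.8 -230.9 size 58.5 29.0 yaw -14.2 [164. 173.  68.] 0.83
top 490.0 75.8 size 25.5 22.2 yaw -89.6 [ 79. 111. 133.] 0.82
top 446.0 -120.1 size 66.3 34.1 yaw -30.1 [144. 196. 212.] 0.74
top 589.2 -146.4 size 59.2 30.1 yaw -6.1 [137. 189. 206.] 0.63
top 689.3 -340.6 size 0.0 0.0 yaw 0.0 [62. 66. 23.] 0.47
```

View pics/c2.png

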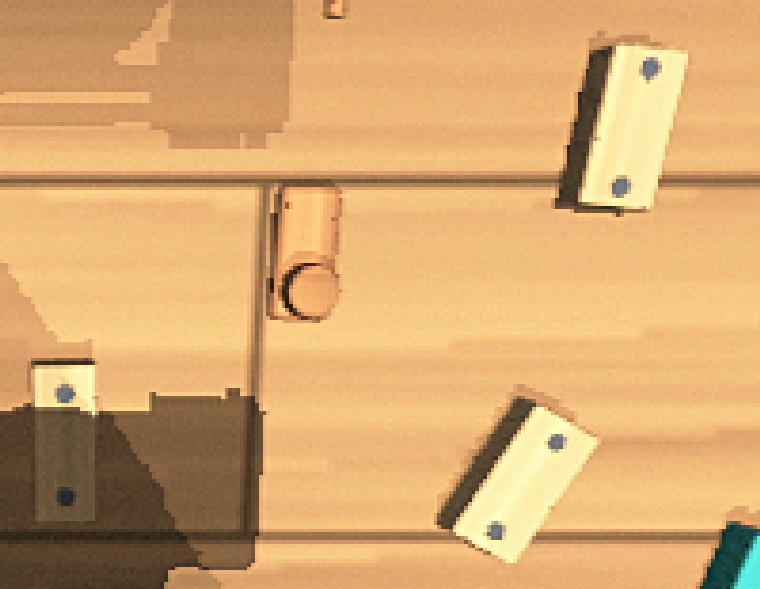

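Crop shows near blank A (top px ≈(337,171)) square with the bench, C tilted about −30°, B about −6°, and clear lanes around the foot. Stop fit: corner (0.6536,0.2370), yaw −0.4°. Picking up A first.

Call:
carry_out(increments=[[0,0,0,-19,-24.5,-60,0.4],[0,0,0,-19,-24.5,-120,0.4],[0,0,0,-19,-24.5,-180,0.4],[0,0,0,-19,-24.5,-240,0.4],[0,0,0,-19,-24.5,-300,0.4],[0,0,0,-19,-24.5,-340,0.4],[0,0,0,-19,-24.5,-360,0.4],[0,0,0,-19,-24.5,-371,0.4],[0,0,0,-19,-24.5,-371,0.4],[0,0,0,-19,-24.5,-371,1],[0,0,0,-19,-24.5,-371,1],[0,0,0,-19,-24.5,-371,1],[0,0,0,-19,-24.5,-371,1],[0,0,0,-19,-24.5,-360,1],[0,0,0,-19,-24.5,-341,1]])

```text
clock: 5.32
tool_pos: [0.4623, 0.0752, 0.0359]
orientation: [179.9, -0.0, -90.0]
force: [-0.3, 0.1, -0.8]
opening: 0.0271
```

Call:
carry_out(increments=[[0,0,-0.4,50,35,0,1],[0,0,-0.4,100,70,0,1],[0,0,-0.4,150,104.5,0,1],[0,0,-0.4,150,104.5,0,1],[0,0,-0.4,150,104.5,-20,1],[0,0,-0.4,150,104.5,-29,1],[0,0,-0.4,150,104.5,-29.5,1],[0,0,-0.4,151,104.5,-29.5,1],[0,0,-0.4,152,104.5,-29.5,1],[0,0,-0.4,153,104.5,-29.5,1],[0,0,-0.4,154,104.5,-29.5,1],[0,0,-0.4,154,104.5,-29.5,1]])

```text
clock: 6.82
tool_pos: [0.617, 0.18, 0.006]
orientation: [180.0, -0.0, -90.4]
force: [-1.0, 0.4, -0.9]
opening: 0.027
```

```bash
python3 - <<'E'
from h import *
o=ctrl.get_obs(); print(o["clock"],o["tool_pos"],o["orientation"],o["force"].round(1))
s=ctrl.snapshot("wrist"); cv2.imwrite("pics/w2.png",s["pixels"])
E
```

```text
6.825 [0.61695488 0.17997952 0.00602077] [ 1.79999701e+02 -3.20290238e-04 -9.04340107e+01] [-1.   0.4 -0.9]
```

View pics/w2.png

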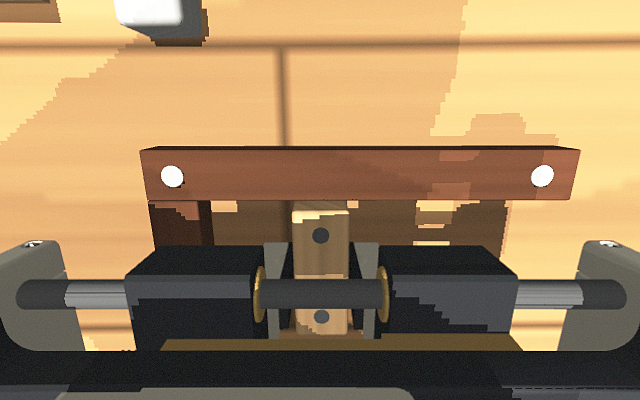

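A's far edge is at row ~210 and the fence's inner edge at row ~199, so a few mm remain.

```bash
python3 - <<'E'
from h import *
o=ctrl.get_obs()
s=ctrl.snapshot("wrist")
print(ray(s,[[294,209],[347,210]],.024,o).round(4)); print(ray(s,[[213,199.5],[320,199.5],[505,199.5]],.018,o).round(4))
g=cv2.cvtColor(s["pixels"],cv2.COLOR_BGR2GRAY).astype(int)
for c in (225,300,320,340): print(c,g[192:224,c])
for r in (190,215): print(r,g[r,200:225],g[r,284:300],g[r,340:356],g[r,565:590])
E
```

```text
[[0.6507 0.1917 0.024 ]
 [0.65   0.1674 0.024 ]]
[[0.6538 0.2304 0.018 ]
 [0.6534 0.1798 0.018 ]
 [0.6529 0.0924 0.018 ]]
225 [ 98  99 107 105  99 107 105  87 115 206 203 203 199 198 195 192 195 195
 200  93  72  77  75  74  78  72  78  78  76  81  82  77]
300 [ 92  97 104  98  98 104 116  95  89  87  90  98  96 104 105 104 100  99
 127 191 226 232 237 243 243 243 244 244 245 247 250 138]
320 [ 99  94  99 100  99 105 113  91  83 103 103 100  98 101 103 101 100  84
 125 190 206 213 226 229 229 232 244 119  86  94  98  95]
340 [ 97  94  97 100 104 102 104  90  75  98 102 100  98  97 101 104 110 103
 154 212 227 247 128 100 103 109 109 108 106 102 105 108]
190 [ 99  97  95 103  97 102 100  96 101  95 101  99 101 100 101 101  98  97
 101  98  97  94  95  99  93] [94 91 98 91 92 93 96 89 96 97 97 92 96 95 92 93] [94 94 98 96 94 92 96 96 90 90 90 95 93 89 96 90] [116 118 113 119 117 117 114 227 229 226 226 226 225 225 225 225 224 225
 228 226 226 224 225 225 225]
215 [33 35 31 37 27 34 37 36 33 33 26 54 74 79 77 74 76 78 77 77 75 77 76 78
 79] [ 58  55  51  48  52  57  49  85 218 232 236 243 243 245 244 244] [100  99 102  97 105 105 103  98  94  75  77  80  81  79  76  80] [202 207 206 206 206 202 205 204 203 205 204 204 204 206 204 200 204 203
 201 206 204 205 204 207 203]
```

Call:
carry_out(increments=[[0,0,0,1,0,0,1],[0,0,0,2,0,0,1],[0,0,0,2.5,0,0,1],[0,0,0,3,0,0,1],[0,0,0,3.3,0,0,1],[0,0,0,3.3,0,0,1]])

```text
clock: 7.68
tool_pos: [0.6198, 0.18, 0.006]
orientation: [180.0, -0.0, -90.4]
force: [-1.8, 0.2, 0.2]
opening: 0.0266
```

Call:
carry_out(increments=[[0,0,0,0,0,0,0.5],[0,0,0,0,0,0,0.5],[0,0,0,0,0,15,0.5],[0,0,0,0,0,34,0.6],[0,0,0,0,-30,34,1],[0,0,0,0,-45,34,1],[0,0,0,0,-45,34,1],[0,0,0,0,-45,34,1],[0,0,0,0,-45,10,1],[0,0,0,0,-45,0,1],[0,0,0,0,-42,0,1],[0,0,0,0,-37,0,1],[0,0,0,0,-32,0,1],[0,0,0,0,-26,0,1],[0,0,0,0,-20,0,1],[0,0,0,0,-14,0,1],[0,0,0,0,-8,0,1],[0,0,0,0,-3,0,1],[0,0,0,0,1,0,1],[0,0,0,0,1,0,1]])

```text
clock: 10.18
tool_pos: [0.6202, 0.1814, 0.006]
orientation: [-180.0, 0.0, -90.4]
force: [-0.4, -0.3, 0.4]
opening: 0.0001
```

```bash
python3 - <<'E'
from h import *
s=ctrl.snapshot("wrist"); cv2.imwrite("pics/w3.png",s["pixels"])
E
```

```text
(no output)
```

View pics/w3.png

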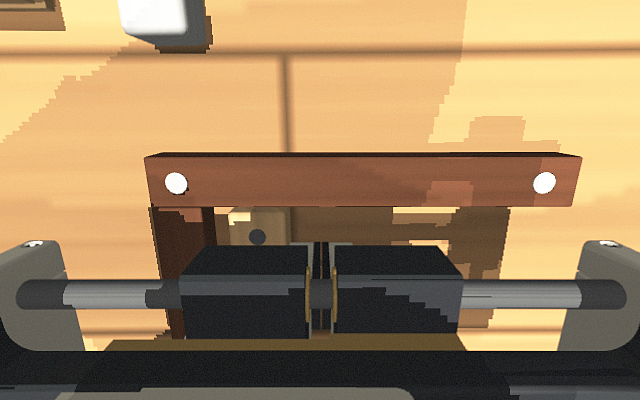

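A now has its far end at the fence (row ~207), its left edge at col ~230, and the arm's foot line at col ~215.

```bash
python3 - <<'E'
from h import *
o=ctrl.get_obs(); s=ctrl.snapshot("wrist")
print(ray(s,[[230,220],[291,220]],.024,o).round(4), ray(s,[[215,220]],0,o).round(4))
g=cv2.cvtColor(s["pixels"],cv2.COLOR_BGR2GRAY).astype(int)
print(g[222,205:240],g[222,282:300])
E
```

```text
[[0.6488 0.2227 0.024 ]
 [0.6486 0.1945 0.024 ]] [[0.6405 0.2381 0.    ]]
[ 33  33  38  38  33  36  32  26  30  56  76  79  80  75  75  75  78  77
  70  77  74  72  52 219 232 235 243 249 163  96 100  99 103  96  96] [106 106  96  83  73  78  79  83  62  51  55  63  65  69  66  69  72  75]
```

Call:
carry_out(increments=[[0,0,0,0,3,0,1],[0,0,0,0,6,0,1],[0,0,0,0,9,0,1],[0,0,0,0,11,0,1],[0,0,0,0,12,0,1],[0,0,0,0,13,0,1],[0,0,0,0,13.5,0,1],[0,0,0,0,14,0,1],[0,0,0,0,14,0,1]])

```text
clock: 11.4
tool_pos: [0.6201, 0.195, 0.006]
orientation: [180.0, 0.0, -90.4]
force: [-0.2, 0.3, -0.4]
opening: 0.0003
```

Call:
carry_out(increments=[[0,0,0,0,0.5,0,1],[0,0,0,0,1,0,1],[0,0,0,0,1.5,0,1],[0,0,0,0,1.5,0,1]])

```text
clock: 11.9
tool_pos: [0.6202, 0.1956, 0.006]
orientation: [180.0, -0.1, -90.4]
force: [0.8, -5.4, 0.2]
opening: 0.0006
```

```bash
python3 - <<'E'
from h import *
o=ctrl.get_obs(); s=ctrl.snapshot("wrist")
g=cv2.cvtColor(s["pixels"],cv2.COLOR_BGR2GRAY).astype(int)
cv2.imwrite("pics/w4.png",s["pixels"])
print(g[214,170:215]);print(g[222,170:215],g[222,230:270])
E
```

```text
[ 80  80  75  78  81  76  84  80  85  82  81  70  94 100 100 103  91  98
 102 102  99 104 104 102 105 101  99 102 101 106 103 105 103 106 108 109
 108 108 106 107 111 108 107 107 106]
[78 79 76 77 76 74 83 75 77 79 79 85 80 43 28 51 54 46 47 49 49 50 51 49
 47 47 48 46 50 48 51 49 57 51 49 48 55 51 48 55 55 54 48 49 51] [107  89 104 101  97 100 100  98  95  97  96  95  92  98  99  98  98 103
 106 111 109 107 110 104 105 102  97  97  95  95  99 100 102  97  96 102
  99 108 105 103]
```

Contact at 5 N; A sits against the arm. Fetching B.

Call:
carry_out(increments=[[0,0,0,0,-5,0,1],[0,0,0,0,-10,50,0.4],[0,0,-2,-6,-60,90,0.4],[0,0,-4,-15,-120,90,0.4],[0,0,-5.7,-20,-180,90,0.4],[0,0,-5.7,-25,-240,90,0.4],[0,0,-5.7,-31,-300,90,0.4],[0,0,-5.7,-31,-343,90,0.4],[0,0,-5.7,-31,-343,50,0.4],[0,0,-5.7,-31,-343,15,0.4],[0,0,-5.7,-31,-343,0,0.4],[0,0,-5.7,-31,-343,0,0.4],[0,0,-5.7,-31,-343,0,1],[0,0,-5.7,-31,-343,0,1],[0,0,-5.7,-31,-343,0,1],[0,0,-5.7,-31,-343,0,1],[0,0,-5.7,-31,-343,20,1],[0,0,-5.7,-31,-343,40,1],[0,0,-5.7,-31,-343,40,1]])

```text
clock: 14.32
tool_pos: [0.5902, -0.1465, 0.0476]
orientation: [-179.8, 0.0, -96.1]
force: [0.3, 0.2, -1.1]
opening: 0.0297
```

```bash
python3 - <<'E'
from h import *
o=ctrl.get_obs(); print(o["joint_pos"].round(1))
s=ctrl.snapshot("wrist"); cv2.imwrite("pics/w5.png",s["pixels"])
g=cv2.cvtColor(s["pixels"],cv2.COLOR_BGR2GRAY).astype(int)
for c in (305,320,335): print(g[195:230,c]); 
print(ray(s,[[320,195],[320,205],[320,215]],o["tool_pos"][2]+.018,o).round(4))
E
```

```text
[  4.5  23.9 -20.3   0.  -45.6  79.4]
[ 78  81  86  88  84  87  80  84  84  82  99 106 101 104 103 105 102 106
 109 106 103  89 143 217 116  99 104 104 111 109 106 108 103 106 110]
[ 83  82  85  81  84  81  84  84  82  86  91 104 107 106 104 104 104 104
 110 107 110 109  98 104 114 112 111 113 112 114 118  84  52  53  58]
[ 85  81  81  82  84  80  84  89  82  86  90  91  93  89  95  98  87  86
  91  95  97  90  94 107 109 109 110 117 109 111 111 111 111 111 119]
[[ 0.6303 -0.1507  0.0656]
 [ 0.6256 -0.1502  0.0656]
 [ 0.6209 -0.1497  0.0656]]
```

Call:
carry_out(increments=[[0,0,2,0,60,0,1],[0,0,4,5,120,0,1],[0,0,5.7,10,180,0,1],[0,0,5.7,20,240,0,1],[0,0,5.7,27.5,290,0,1],[0,0,5.7,27.5,301.5,0,1],[0,0,5.7,27.5,301.5,0,1],[0,0,5.7,27.5,301.5,-25,1],[0,0,5.7,27.5,301.5,-38,1],[0,0,5.7,27.5,301.5,-39.5,1],[0,0,5.7,29.5,301.5,-39.5,1],[0,0,5.7,31.5,301.5,-39.5,1],[0,0,5.7,32.5,301.5,-39.5,1],[0,0,5.7,33.5,301.5,-39.5,1],[0,0,5.7,34.5,301.5,-39.5,1],[0,0,5.7,34.5,301.5,-39.5,1]])

```text
clock: 16.38
tool_pos: [0.6237, 0.1551, 0.0066]
orientation: [-180.0, 0.0, -90.4]
force: [-0.2, -0.0, 0.6]
opening: 0.0296
```

Call:
carry_out(increments=[[0,0,0,0.5,0,0,1],[0,0,0,1,0,0,1],[0,0,0,1.5,0,0,1],[0,0,0,2,0,0,1],[0,0,0,2,0,0,1]])

```text
clock: 17.0
tool_pos: [0.6239, 0.1548, 0.0062]
orientation: [179.8, -0.0, -90.4]
force: [-7.7, 1.6, 2.8]
opening: 0.0294
```

Call:
carry_out(increments=[[0,0,0,-1.5,0,0,0.5],[0,0,0,-1.5,0,0,0.5],[0,0,0,-1.5,0,15,0.5],[0,0,0,-1.5,0,34,0.6],[0,0,0,-1.5,-25,34,1],[0,0,0,-1.5,-37,34,1],[0,0,0,-1.5,-37,34,1],[0,0,0,-1.5,-37,10,1],[0,0,0,-1.5,-37,0,1],[0,0,0,-1.5,-33,0,1],[0,0,0,-1.5,-27,0,1],[0,0,0,-1.5,-20,0,1],[0,0,0,-1.5,-13,0,1],[0,0,0,-1.5,-6,0,1],[0,0,0,-1.5,0,0,1],[0,0,0,-1.5,4,0,1],[0,0,0,-1.5,7,0,1],[0,0,0,-1.5,9,0,1],[0,0,0,-1.5,10,0,1],[0,0,0,-1.5,10,0,1]])

```text
clock: 19.5
tool_pos: [0.6242, 0.165, 0.0065]
orientation: [-180.0, 0.0, -90.4]
force: [0.3, 0.2, -0.2]
opening: 0.0006
```

Call:
carry_out(increments=[[0,0,0,0,0.5,0,1],[0,0,0,0,1,0,1],[0,0,0,0,1.5,0,1],[0,0,0,0,1.5,0,1]])

```text
clock: 20.0
tool_pos: [0.6242, 0.1655, 0.0065]
orientation: [180.0, -0.1, -90.4]
force: [2.4, -5.3, 0.7]
opening: 0.0005
```

```bash
python3 - <<'E'
from h import *
s=ctrl.snapshot("wrist"); cv2.imwrite("pics/w6.png",s["pixels"])
E
```

```text
(no output)
```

View pics/w6.png

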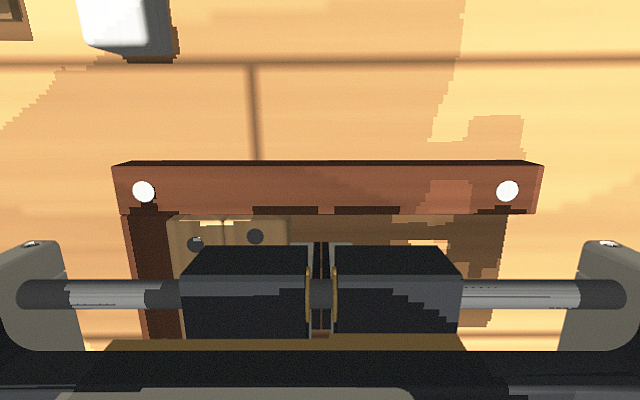

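A and B are tight: their seam is at col ~223 and both ends are at row ~215 on the fence. Now C.

Call:
carry_out(increments=[[0,0,0,0,-5,0,1],[0,0,0,0,-10,50,0.35],[0,0,-6,-35,-55,90,0.35],[0,0,-14,-70,-100,90,0.35],[0,0,-22,-105,-150,90,0.35],[0,0,-29.6,-140,-200,90,0.35],[0,0,-29.6,-175,-245,90,0.35],[0,0,-29.6,-187,-281.5,90,0.35],[0,0,-29.6,-187,-281.5,90,0.35],[0,0,-29.6,-187,-281.5,50,0.35],[0,0,-29.6,-187,-281.5,15,0.35],[0,0,-29.6,-187,-281.5,0,0.35],[0,0,-29.6,-187,-281.5,0,0.35],[0,0,-29.6,-187,-281.5,0,1],[0,0,-29.6,-187,-281.5,0,1],[0,0,-29.6,-187,-281.5,0,1],[0,0,-29.6,-187,-281.5,0,1],[0,0,-29.6,-187,-281.5,20,1],[0,0,-29.6,-187,-281.5,60,1],[0,0,-29.6,-187,-281.5,60,1]])

```text
clock: 22.55
tool_pos: [0.4393, -0.1148, 0.0692]
orientation: [-179.7, 0.2, -120.0]
force: [0.3, 0.1, -1.4]
opening: 0.0328
```

Call:
carry_out(increments=[[0,0,6,10,50,0,1],[0,0,14,45,90,0,1],[0,0,22,80,130,0,1],[0,0,29.6,115,170,0,1],[0,0,29.6,150,210,0,1],[0,0,29.6,165,235,0,1],[0,0,29.6,165,235,0,1],[0,0,29.6,165,235,-35,1],[0,0,29.6,165,235,-57,1],[0,0,29.6,165,235,-59.5,1],[0,0,29.6,167,235,-59.5,1],[0,0,29.6,169,235,-59.5,1],[0,0,29.6,170,235,-59.5,1],[0,0,29.6,171,235,-59.5,1],[0,0,29.6,171,235,-59.5,1]])

```text
clock: 24.42
tool_pos: [0.6082, 0.12, 0.0071]
orientation: [-180.0, 0.0, -90.4]
force: [-0.0, -1.1, 0.0]
opening: 0.0327
```

```bash
python3 - <<'E'
from h import *
o=ctrl.get_obs(); s=ctrl.snapshot("wrist"); cv2.imwrite("pics/w7.png",s["pixels"])
g=cv2.cvtColor(s["pixels"],cv2.COLOR_BGR2GRAY).astype(int)
for c in (305,320,335): print(g[180:225,c])
for r in (190,195,200,205,210,215): print(r,ray(s,[[320,r]],.024,o).round(4),ray(s,[[320,r]],.018,o).round(4))
E
```

```text
[100  96  79  97  99 101 108 111 113 119 105 130 193 233 235 240 245 245
 243 243 243 243 243 243 243 243 243 244 244 243 243 243 243 243 244 243
 243 244 244 245 250 142 104 112 112]
[100 100  79  97 100  97 103 101 103 109 104 123 194 233 237 241 246 246
 246 246 246 246 245 248 250 144 129 139 140 143 143 142 141 139 139 138
 150  65  49  54  51  66 117 117 117]
[108  99  76  97 103 102 100 105 107 104  98 108 179 226 229 235 241 240
 239 240 241 239 240 240 239 241 239 241 239 239 241 239 241 239 239 245
 249 133  97 109 109 110 110 108 109]
190 [[0.6506 0.1197 0.024 ]] [[0.6492 0.1198 0.018 ]]
195 [[0.6483 0.1198 0.024 ]] [[0.6467 0.1198 0.018 ]]
200 [[0.6459 0.1198 0.024 ]] [[0.6443 0.1198 0.018 ]]
205 [[0.6435 0.1198 0.024 ]] [[0.6418 0.1198 0.018 ]]
210 [[0.6411 0.1198 0.024 ]] [[0.6393 0.1198 0.018 ]]
215 [[0.6387 0.1198 0.024 ]] [[0.6367 0.1199 0.018 ]]
```

View pics/w7.png

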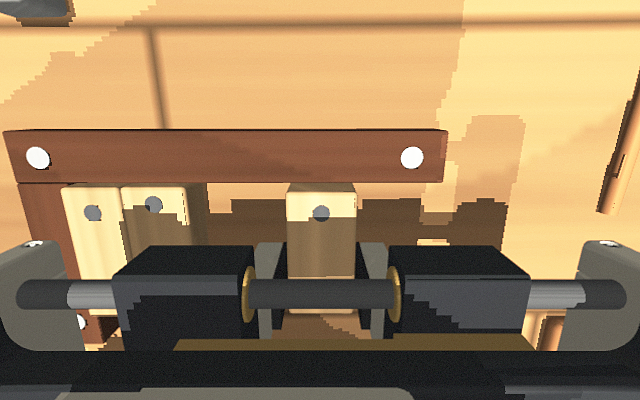

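C (cols 287–356) has its far edge at row ~191.5, about 3 mm from the fence. A and B sit flush at the left.

Call:
carry_out(increments=[[0,0,0,1,0,0,1],[0,0,0,2,0,0,1],[0,0,0,2.5,0,0,1],[0,0,0,3,0,0,1],[0,0,0,3.5,0,0,1],[0,0,0,4,0,0,1],[0,0,0,4,0,0,1]])

```text
clock: 25.35
tool_pos: [0.6107, 0.1197, 0.0067]
orientation: [179.9, -0.0, -90.4]
force: [-5.8, 1.2, 2.0]
opening: 0.0328
```

Call:
carry_out(increments=[[0,0,0,-1.3,0,0,0.5],[0,0,0,-1.3,0,0,0.5],[0,0,0,-1.3,0,15,0.5],[0,0,0,4,0,34,0.6],[0,0,0,8.5,-25,34,1],[0,0,0,8.5,-39,34,1],[0,0,0,8.5,-39,34,1],[0,0,0,8.5,-39,10,1],[0,0,0,8.5,-39,0,1],[0,0,0,8.5,-35,0,1],[0,0,0,8.5,-28,0,1],[0,0,0,8.5,-21,0,1],[0,0,0,8.5,-14,0,1],[0,0,0,8.5,-7,0,1],[0,0,0,8.5,-1,0,1],[0,0,0,8.5,4,0,1],[0,0,0,8.5,8,0,1],[0,0,0,8.5,10.5,0,1],[0,0,0,8.5,12,0,1],[0,0,0,8.5,12,0,1]])

```text
clock: 27.85
tool_pos: [0.6207, 0.1321, 0.007]
orientation: [-180.0, 0.0, -90.4]
force: [-0.0, -0.5, -0.6]
opening: 0.0004
```

Call:
carry_out(increments=[[0,0,0,0,0.5,0,1],[0,0,0,0,1,0,1],[0,0,0,0,1.5,0,1],[0,0,0,0,1.7,0,1],[0,0,0,0,1.7,0,1]])

```text
clock: 28.48
tool_pos: [0.6206, 0.1325, 0.007]
orientation: [180.0, -0.1, -90.5]
force: [1.2, -6.0, 0.1]
opening: 0.0003
```

Call:
carry_out(increments=[[0,0,0,0,-6,0,1],[0,0,0,0,-8,50,1],[0,0,0,-30,20,100,1],[0,0,0,-60,55,150,1],[0,0,0,-60,55,160,1],[0,0,0,-60,55,160,1]])

```text
clock: 29.22
tool_pos: [0.561, 0.1895, 0.1684]
orientation: [-179.9, 0.1, -90.4]
force: [0.1, 0.1, -0.5]
opening: 0.0003
```

```bash
python3 - <<'E'
from h import *
o=ctrl.get_obs(); s=ctrl.snapshot("wrist"); cv2.imwrite("pics/w8.png",s["pixels"])
p=proj(s,[[.6,.24,.024],[.66,.14,.024]],o).astype(int); print(p)
i=s["pixels"][60:260,200:420]; cv2.imwrite("pics/c8.png",cv2.resize(i,None,fx=3,fy=3,interpolation=0))
E
```

```text
[[266 152]
 [376  83]]
```

View pics/c8.png

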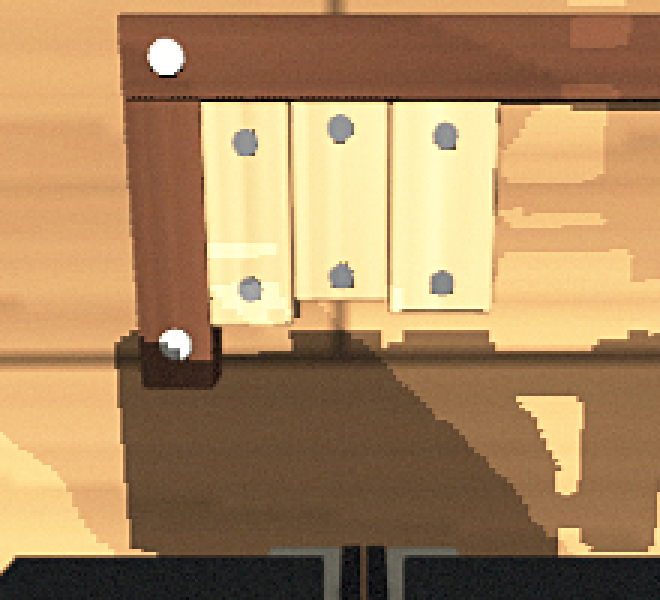

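The crop shows all three blanks tight and flush in the corner: seams at cols ~292 and 389, far ends on the row-100 line, near ends stepped as their lengths should be. Now to view the weight from closer.

Call:
carry_out(increments=[[0,0,0,-20,-40,40,0.3],[0,0,0,-40,-85,80,0.3],[0,0,0,-60,-140,100,0.3],[0,0,0,-80,-195,120,0.3],[0,0,0,-100,-250,140,0.3],[0,0,0,-120,-305,160,0.3],[0,0,0,-140,-360,182,0.3],[0,0,0,-165,-415,182,0.3],[0,0,0,-181,-469,182,0.3],[0,0,0,-181,-469,182,0.3],[0,0,0,-181,-469,182,0.3]])

```text
clock: 30.65
tool_pos: [0.3792, -0.2809, 0.3474]
orientation: [179.8, 0.1, -90.6]
force: [0.2, 0.3, 0.5]
opening: 0.0616
```

```bash
python3 - <<'E'
from h import *
o=ctrl.get_obs(); print(o["tool_pos"],o["opening"],o["joint_pos"].round(1))
s=ctrl.snapshot("wrist"); cv2.imwrite("pics/w9.png",s["pixels"])
p=proj(s,[[.46,-.28,.196],[.46,-.28,.15],[.56,-.29,.02]],o).astype(int); print(p)
i=s["pixels"][0:230,200:440]; cv2.imwrite("pics/c9.png",cv2.resize(i,None,fx=2.6,fy=2.6,interpolation=0))
E
```

```text
[ 0.379163   -0.28085367  0.34741065] 0.06155720216499789 [-12.6  -2.4 -11.6  -0.  -80.9 102. ]
[[318 105]
 [319 105]
 [326  28]]
```

View pics/c9.png

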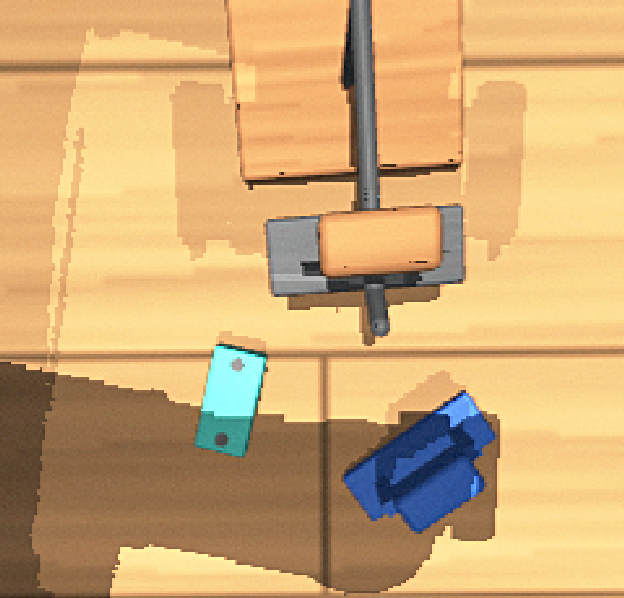

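The grip's top face is at crop (320–441, 206–272), i.e. px ≈(346,92). The hook arm passes under it and its tip bends up at crop (379,325). Both are yawed about +2°.

```bash
python3 - <<'E'
from h import *
o=ctrl.get_obs(); s=ctrl.snapshot("wrist")
f=lambda c:np.array(c)/2.6+[200,0]
C=ray(s,f([[320,212],[440,206],[441,266],[321,272]]),.196,o); print(C.round(4),C.mean(0).round(4),np.linalg.norm(C[0]-C[1]),np.linalg.norm(C[1]-C[2]))
print("arm",ray(s,f([[362,2],[370,200]]),.154,o).round(4),"tip",ray(s,f([[379,327]]),.172,o).round(4))
t=ctrl.snapshot("side"); 
for z in (.104,):
  print("bar",ray(s,f([[268,221],[463,205],[464,280],[275,296]]),z,o).round(4))
E
```

```text
[[ 0.4808 -0.2832  0.196 ]
 [ 0.4825 -0.3248  0.196 ]
 [ 0.4627 -0.3259  0.196 ]
 [ 0.461  -0.2834  0.196 ]] [ 0.4717 -0.3043  0.196 ] 0.041627283696135046 0.01982867562367374
arm [[ 0.5563 -0.2993  0.154 ]
 [ 0.4883 -0.3031  0.154 ]] tip [[ 0.4407 -0.306   0.172 ]]
bar [[ 0.4842 -0.2602  0.104 ]
 [ 0.4903 -0.348   0.104 ]
 [ 0.458  -0.3499  0.104 ]
 [ 0.4516 -0.2627  0.104 ]]
```

Call:
carry_out(increments=[[0,0,3.4,50,-12,-20,0.2],[0,0,3.4,91.5,-24.2,-50,0.2],[0,0,3.4,91.5,-24.2,-100,0.2],[0,0,3.4,91.5,-24.2,-125,0.2],[0,0,3.4,91.5,-24.2,-150,0.2],[0,0,3.4,91.5,-24.2,-170,0.2],[0,0,3.4,91.5,-24.2,-181,0.2],[0,0,3.4,91.5,-24.2,-181,0.2],[0,0,3.4,91.5,-24.2,-181,1],[0,0,3.4,91.5,-24.2,-181,1],[0,0,3.4,91.5,-24.2,-181,1],[0,0,3.4,91.5,-24.2,-181,1],[0,0,3.4,91.5,-24.2,-181,1]])

```text
clock: 32.42
tool_pos: [0.4713, -0.3047, 0.1685]
orientation: [-180.0, -0.0, -87.0]
force: [0.2, 0.9, 3.1]
opening: 0.0441
```

Call:
carry_out(increments=[[0,0,0,0,0,3,1],[0,0,0,0,0,8,1],[0,0,0,0,0,15,1],[0,0,0,0,0,25,1],[0,0,0,0,0,35,1],[0,0,0,0,0,35,1],[0,0,0,0,0,35,1]])

```text
clock: 33.3
tool_pos: [0.471, -0.3044, 0.2029]
orientation: [180.0, 0.0, -87.0]
force: [-0.4, -1.1, -5.8]
opening: 0.044
```

Call:
carry_out(increments=[[0,0,0,-6,-0.3,35,1],[0,0,0,-15,-0.8,0,1]])

```text
clock: 33.55
tool_pos: [0.4581, -0.306, 0.2052]
orientation: [-179.7, -0.1, -87.0]
force: [1.4, 0.4, -5.4]
opening: 0.0429
```

One row of that call had a stray +35 mm lift, my typing error. I'm checking the weight's state before going on.

Call:
carry_out(increments=[[0,0,0,0,0,0,1]])

```text
clock: 33.67
tool_pos: [0.4538, -0.3044, 0.2005]
orientation: [179.7, 0.2, -87.1]
force: [-1.3, -0.3, -4.6]
opening: 0.0432
```

```bash
python3 - <<'E'
from h import *
o=ctrl.get_obs(); print(o["clock"],o["tool_pos"],o["force"].round(1),o["moment"].round(2),o["opening"])
s=ctrl.snapshot("side"); 
p=proj(s,[[.458,-.305,.15]])[0].astype(int); x,y=p; print(p)
a=s["pixels"][max(0,y-75):y+75,max(0,x-80):x+80]
w=ctrl.snapshot("wrist")["pixels"][140:400,160:480]
cv2.imwrite("pics/c10.png",np.hstack([cv2.resize(a,(400,375)),cv2.resize(w,(400,325))[:,:] if 0 else cv2.copyMakeBorder(cv2.resize(w,(400,325)),0,50,0,0,0)]))
E
```

```text
33.675 [ 0.45380671 -0.30443338  0.20052468] [-1.3 -0.3 -4.6] [-0.09  0.3  -0.05] 0.043232032812521304
[274 281]
```

View pics/c10.png

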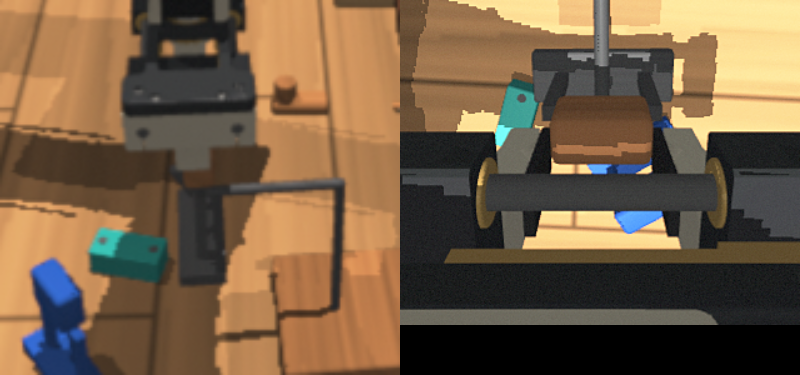

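```bash
cat >> h.py <<'E'
def wproj(s,o,tilt,dx=0):
    # weight corners in tool-aligned frame: bar far-top edge (x=+17) and near edge, pivot at pads (19mm above TCP)
    y=o["orientation"][2]+90; Rw=R.from_euler('z',y,degrees=True).as_matrix()
    P=np.array([[.017,.045,.012],[.017,-.045,.012],[.017,.045,0],[.017,-.045,0],[.011,.022,.104],[.011,-.022,.104],[-.011,.022,.104],[-.011,-.022,.104]])
    piv=np.array([0,0,.0765+.019]); P=(P-piv)@R.from_euler('y',tilt,degrees=True).as_matrix().T+[dx,0,0]
    return proj(s,P@Rw.T+np.array(o["tool_pos"])+[0,0,.019],o).round(0)
E
python3 - <<'E'
from h import *
o=ctrl.get_obs(); s=ctrl.snapshot("wrist")
for t in (-10,0,10): print(t,wproj(s,o,t).tolist())
g=cv2.cvtColor(s["pixels"],cv2.COLOR_BGR2GRAY).astype(int); print(g[172:196,285],g[172:196,360]); print(g[205:232,320])
E
```

```text
-10 [[255.0, 179.0], [385.0, 179.0], [258.0, 173.0], [382.0, 173.0], [271.0, 269.0], [369.0, 269.0], [274.0, 306.0], [366.0, 306.0]]
0 [[258.0, 197.0], [383.0, 197.0], [261.0, 193.0], [380.0, 193.0], [271.0, 264.0], [369.0, 264.0], [273.0, 306.0], [367.0, 306.0]]
10 [[259.0, 216.0], [381.0, 216.0], [262.0, 214.0], [378.0, 214.0], [272.0, 259.0], [368.0, 259.0], [272.0, 305.0], [368.0, 305.0]]
[114 110 111 114 117 119 124 107  49  43  52  57  56  57  59  60  57  53
  62  55  56  55  56  57] [118 119 125 114 120 123 123  91  45  43  41  48  48  52  49  48  53  52
  59  56  54  54  51  58]
[56 56 57 53 60 50 56 54 57 56 56 62 72 64 72 66 67 67 63 66 65 69 65 73
 75 73 70]
```

```bash
cat > m.py <<'E'
from h import *
def wp(s,o,q,P):
    dx,dz,tilt=q; y=o["orientation"][2]+90; Rw=R.from_euler('z',y,degrees=True).as_matrix()
    piv=np.array([0,0,.0955]); P=(np.array(P)-piv)@R.from_euler('y',tilt,degrees=True).as_matrix().T+[dx,0,dz]
    return P@Rw.T+np.array(o["tool_pos"])+[0,0,.019]
o=ctrl.get_obs(); s=ctrl.snapshot("wrist"); t=ctrl.snapshot("side")
g=cv2.cvtColor(s["pixels"],cv2.COLOR_BGR2GRAY).astype(int)
for r in (184,190): print(r,g[r,255:275],g[r,370:390])
for r in (225,240,255,262): print(r,g[r,270:290],g[r,352:375])
d=ctrl.outline_of(t,"weight")
for k in d:
    ys,xs=np.where(k["pixels"]); print("side",round(k["confidence"],2),xs.min(),xs.max(),ys.min(),ys.max())
    if abs(xs.mean()-274)<25:
        c=max(cv2.findContours(k["pixels"].astype(np.uint8),0,1)[0],key=cv2.contourArea); print(cv2.approxPolyDP(c,2.,True).reshape(-1,2).tolist())
B=[[x,y,z] for z in (0,.012) for x in (-.017,.017) for y in (-.045,.045)]
for q in ([0,0,0],[0,-.015,0],[0,0,-8],[0,-.01,-5]):
    print(q,"wrist",proj(s,wp(s,o,q,[[.017,.045,0],[.017,-.045,0],[.011,.022,.07],[.011,-.022,.07]]),o).round().tolist()); print("  side",proj(t,wp(s,o,q,B)).round().tolist())
E
python3 m.py
```

```text
184 [121 125 121 127 126 125 124 124 125 128 114  68  41  52  54  50  56  50
  53  48] [ 50  56  52  49  53  52  51  43  80 124 127 128 124 127 128 130 129 120
 127 128]
190 [130 128 132 134 127 130 128 128 126 135  83  50  52  55  58  50  60  56
  57  53] [ 53  54  58  54  57  50  58  47  19 222 233 227 228 230 237 173 117 124
 123 126]
225 [ 97 123 132  85  46  38  48  44  38  35  45  46  42  40  54  68  59  64
  62  64] [ 61  66  66  70  63  66  55  44  49  44  51  52  45  44  50  43  36  77
 121 124 123 124 123]
240 [124 126 127 129 131 132 136 129 132  95  76  82  86  82  86  85  83  83
  86  87] [86 86 87 90 87 84 82 81 77 80 59 48 43 52 57 57 55 55 57 55 88 78 48]
255 [ 22  26  21  21  23  25   7  20  17  18  52  79  82  78 120  91  83  75
  83  75] [136 133 135 133 127 125 121 111 113  75  37  13  21  25  31   8  32  28
  17  28  23  54  96]
262 [ 25  29  25  24  21  18  24  28  25  21  43  66  78  72  79 118 132 134
 133 131] [83 84 81 84 83 81 75 72 72 56 28 20 27 20 19 28 20 26 34 26 28 29 20]
side 0.69 206 233 310 373
side 0.43 392 422 259 318
[0, 0, 0] wrist [[261.0, 193.0], [380.0, 193.0], [280.0, 235.0], [360.0, 235.0]]
  side [[264.0, 310.0], [264.0, 275.0], [284.0, 309.0], [282.0, 274.0], [264.0, 305.0], [264.0, 270.0], [284.0, 304.0], [282.0, 269.0]]
[0, -0.015, 0] wrist [[264.0, 188.0], [377.0, 188.0], [283.0, 226.0], [357.0, 226.0]]
  side [[265.0, 316.0], [265.0, 281.0], [284.0, 315.0], [283.0, 280.0], [265.0, 311.0], [264.0, 276.0], [284.0, 310.0], [282.0, 275.0]]
[0, 0, -8] wrist [[259.0, 177.0], [382.0, 177.0], [280.0, 230.0], [361.0, 231.0]]
  side [[272.0, 310.0], [272.0, 275.0], [292.0, 307.0], [289.0, 272.0], [271.0, 305.0], [270.0, 270.0], [291.0, 302.0], [288.0, 268.0]]
[0, -0.01, -5] wrist [[262.0, 180.0], [379.0, 180.0], [282.0, 226.0], [358.0, 226.0]]
  side [[270.0, 314.0], [269.0, 279.0], [289.0, 312.0], [287.0, 277.0], [269.0, 309.0], [268.0, 274.0], [288.0, 307.0], [286.0, 272.0]]
```

The fit says the weight slipped about 16 mm down in the grip and tilted about 4°, when the bar bumped the hook arm. It is still on the hook side of the tip, so I'll hang it back and regrasp cleanly.

Call:
carry_out(increments=[[0,0,0,2,0.1,8,1],[0,0,0,8,0.4,8,1],[0,0,0,15,0.8,8,1],[0,0,0,15,0.8,8,1],[0,0,0,15,0.8,0,1],[0,0,0,15,0.8,-6,1],[0,0,0,15,0.8,-10,1],[0,0,0,15,0.8,-12,1],[0,0,0,15,0.8,-12,1]])

```text
clock: 35.1
tool_pos: [0.4711, -0.3045, 0.1913]
orientation: [-180.0, -0.0, -87.0]
force: [-0.3, -0.9, -3.6]
opening: 0.0432
```

Call:
carry_out(increments=[[0,0,0,0,0,-2,1],[0,0,0,0,0,-4,1],[0,0,0,0,0,-6,1],[0,0,0,0,0,-7,1],[0,0,0,0,0,-8,1],[0,0,0,0,0,-8,1]])

```text
clock: 35.85
tool_pos: [0.4743, -0.3057, 0.1895]
orientation: [-179.5, -0.3, -86.9]
force: [-4.8, 10.0, 32.5]
opening: 0.0433
```

Call:
carry_out(increments=[[0,0,0,0,0,3,1],[0,0,0,0,0,6,1],[0,0,0,0,0,6.5,1],[0,0,0,0,0,6.5,1]])

```text
clock: 36.35
tool_pos: [0.4719, -0.3049, 0.1902]
orientation: [-179.9, -0.1, -87.0]
force: [0.3, 0.4, 5.4]
opening: 0.0438
```

```bash
python3 - <<'E'
from h import *
o=ctrl.get_obs(); print(o["tool_pos"],o["force"].round(1),o["opening"])
s=ctrl.snapshot("wrist"); g=cv2.cvtColor(s["pixels"],cv2.COLOR_BGR2GRAY).astype(int)
print(g[160:260,285]); 
for r in (184,190,196): print(r,g[r,250:285],g[r,360:395])
t=ctrl.snapshot("side"); gt=cv2.cvtColor(t["pixels"],cv2.COLOR_BGR2GRAY).astype(int)
print("side rows (col 265..300)")
for r in range(255,330,4): print(r,gt[r,252:304:2])
E
```

```text
[ 0.47188501 -0.3048502   0.19022848] [0.3 0.4 5.4] 0.04375336552538964
[201 204 201 204 203 209 211 220  99  74  75  68 120 124 119 120 129 124
 130 133 130 129 130 133 128 128  85  47  46  54  60  58  64  56  57  55
  55  56  59  57  57  49  54  56  57  44  47  40  49  43  45  42  47  48
  46  41  50  47  46  47  48  48  52  64  66  68  69  62  66  65  61  62
  68  74  65  72  78  82  83  83  86  87  91  89  89  88  86  86  87  89
  88  91  86  85  86  81  86  78 126 129]
184 [114 114 126 112 120 122 122 119 122 120 122 123 121 120 121 123 118 120
 125 125 126 122 120 121 125 127 125 127 127 128 128 128 128 125 131] [126 128 126 125 132 121 123 128 126 128 126 123 122 124 121 121 122 118
 124 121 122 120 121 120 121 121 124 125 121 125 123 122 125 122 119]
190 [113 107 108 106 110 111 105 111 115 110 116 118  72  54  49  54  54  57
  57  56  55  59  55  57  51  57  51  57  58  56  57  54  53  57  55] [ 54  76  81  85  66  54  51  52  59  61  56  50  65  59  47  72 114 113
 218 228 227 228 226 229 228 228 235 154 105 111 120 122 123 125 120]
196 [120 118 120 120 118 118 116 119 117 
[... 1526 characters left out ...]

  44  39  60  81 100 160 168 172]
307 [ 78  76  77  63  50  82  87  88  87  85  82  60  55  55  56  43  42  53
  56  44  50  98 170 169 167 172]
311 [ 61  71  70  48  53  56  78  87  87  84  83  66  54  55  56  43  42  40
  39  37  62 169 170 170 169 148]
315 [ 58  57  56  47  55  76  86  88  86  84  83  65  54  55  55  55  55  56
  54  42  53 161 170 170 170 114]
319 [ 81  81  53  49  62  86  88  87  87  84  82  67  54  54  52  52  50  46
  46  43  47 157 172 170 171 115]
323 [ 81  79  57  72  84  86  87  87  87  84  83  75  56  60  59  64  74  71
  76  67 143 144 145 144 143 138]
327 [ 81  75  56  76  85  86  87  89  87  84  81  80  79  76  78  80  86  85
  83  72 145 144 147 146 144 140]
```

The weight is hanging on the arm again, with load off the gripper and a slip of about 21 mm. Opening and regrasping deeper.

Call:
carry_out(increments=[[0,0,0,0,0,0,0.35],[0,0,0,0,0,0,0.2],[0,0,0,0,0,0,0.2],[0,0,0,0,0,-10,0.2],[0,0,0,0,0,-20,0.2],[0,0,0,0,0,-24,0.2],[0,0,0,0,0,-24,0.2],[0,0,0,0,0,-24,0.2]])

```text
clock: 37.45
tool_pos: [0.4714, -0.3046, 0.1658]
orientation: [-180.0, -0.0, -87.0]
force: [-0.1, -0.4, -0.2]
opening: 0.0702
```

```bash
python3 - <<'E'
from h import *
o=ctrl.get_obs(); print(o["tool_pos"],o["force"].round(1),o["opening"])
s=ctrl.snapshot("wrist"); g=cv2.cvtColor(s["pixels"],cv2.COLOR_BGR2GRAY).astype(int)
print(g[170:270,290])
for r in (205,210,215,): print(r,g[r,240:285],g[r,360:400])
from m import wp
for q in ([0,0,0],[0,-.004,0],[.005,0,0],[0,0,-4],[0,.004,0]): print(q,proj(s,wp(s,o,q,np.array([[.017,.045,0],[.017,-.045,0],[.017,.045,.012],[.011,.022,.07],[.011,-.022,.07]])+[0,0,.0025]),o).round().tolist())
E
```

```text
[ 0.47138307 -0.30459039  0.16576679] [-0.1 -0.4 -0.2] 0.07017847704916647
[209 211 211 211 118 104 115 123 123 125 123 126 133 128 128 122 122 121
 117 121 129  53  42  46  50  57  58  58  58  54  50  62  57  59  53  57
  41  49  54  57  47  56  45  39  46  43  41  43  55  53  62  57  54  65
  78  86  89  90  85  85  87  89  81  87  74  62  61  67  64  72  63  65
  60  69  67  67  64  59  60  69  71  70  70  67  71  71  75  77  79  84
  82  83  86  85  84  86  86  89  88  90]
205 [119 126 127 123 124 117 123 120 122 116 124 123 121 123 121 119 121 127
  96  54  60  54  56  57  60  49  51  54  58  59  58  55  57  56  54  56
  54  55  59  52  54  53  54  59  57] [ 53  59  44  55  55  76  86  83  82  82  80  85  86  83  63  58  50  50
  53  59  55  56  45  87 122 127 125 128 126 128 125 124 118 126 123 130
 124 125 122 126]
210 [128 127 125 119 129 129 125 124 130 124 128 127 128 124 122 121 121 131
 114  64  50  56  58  58  60  54  51  54  60  54  56  56  55  54  56  58
  54  52  82  86  65  45  55  55  63] [ 56  55  57  50  51  80  83  85  88  83  84  88  81  86  85  83  84  83
  83 
[... 2157 characters left out ...]
, 282.0]]
[0, -0.01, -5] wrist [[262.0, 180.0], [379.0, 180.0], [282.0, 226.0], [358.0, 226.0]]
  side [[279.0, 329.0], [277.0, 293.0], [297.0, 326.0], [295.0, 291.0], [278.0, 324.0], [277.0, 289.0], [297.0, 322.0], [294.0, 287.0]]
[0, 0, 0] [[260.0, 194.0], [381.0, 194.0], [257.0, 198.0], [280.0, 237.0], [361.0, 237.0]]
[0, -0.004, 0] [[261.0, 192.0], [380.0, 193.0], [258.0, 197.0], [281.0, 234.0], [360.0, 234.0]]
[0.005, 0, 0] [[260.0, 187.0], [381.0, 187.0], [257.0, 191.0], [279.0, 228.0], [361.0, 228.0]]
[0, 0, -4] [[259.0, 186.0], [381.0, 186.0], [256.0, 191.0], [279.0, 235.0], [361.0, 235.0]]
[0, 0.004, 0] [[259.0, 195.0], [382.0, 195.0], [256.0, 200.0], [279.0, 240.0], [361.0, 240.0]]
```

Call:
carry_out(increments=[[0,0,0,0,0,0,1],[0,0,0,0,0,0,1],[0,0,0,0,0,0,1],[0,0,0,0,0,0,1],[0,0,0,0,0,3,1],[0,0,0,0,0,9,1],[0,0,0,0,0,17,1],[0,0,0,0,0,26,1],[0,0,0,0,0,35,1],[0,0,0,0,0,35,1],[0,0,0,-8,-0.4,35,1],[0,0,0,-20,-1,35,1],[0,0,0,-40,-2,35,1],[0,0,0,-65,-3.5,35,1],[0,0,0,-85,-4.5,35,1],[0,0,0,-85,-4.5,35,1]])

```text
clock: 39.65
tool_pos: [0.3841, -0.309, 0.2009]
orientation: [-180.0, 0.0, -87.1]
force: [0.7, -0.5, -4.6]
opening: 0.044
```

```bash
sed -i '/^o=ctrl/,$d' m.py; python3 - <<'E'
from h import *
from m import wp
o=ctrl.get_obs(); print(o["tool_pos"],o["force"].round(1),o["moment"].round(2))
s=ctrl.snapshot("wrist"); g=cv2.cvtColor(s["pixels"],cv2.COLOR_BGR2GRAY).astype(int)
print(g[170:240,290])
for r in (205,210): print(r,g[r,245:275],g[r,365:395])
for q in ([0,0,0],[.003,0,0],[0,0,-4]): print(q,proj(s,wp(s,o,q,np.array([[.017,.045,0],[.017,-.045,0],[.017,.045,.012],[.011,.022,.07],[.011,-.022,.07]])+[0,0,.0025]),o).round().tolist())
E
```

```text
[ 0.38413077 -0.30901227  0.2009061 ] [ 0.7 -0.5 -4.6] [-0.05 -0.18  0.03]
[118 120 117 123 122 123 122 123 123 124 127 128 122 127 121 124 124 122
 125 126 107  45  46  48  54  54  55  58  57  58  61  48  54  60  56  55
  54  57  51  62  54  55  49  53  48  46  51  40  62  59  57  52  70  66
  77  81  89  85  84  84  88  85  83  86  76  64  63  67  67  70]
205 [118 115 119 115 118 118 116 113 116 119 115 119 123  93  57  48  54  58
  55  47  50  61  56  51  62  55  60  54  56  53] [ 52  55  57  51  54  51  55  56  55  52  53  49  48  53  57  51  49  29
 167 231 163 108 112 117 116 111 119 116 116 114]
210 [119 121 120 116 118 121 116 118 117 115 123 117 122 110  58  50  60  54
  56  54  52  52  57  52  59  50  56  55  53  59] [ 82  87  87  66  56  55  54  60  54  49  63  57  55  55  59  60  52  26
 214 229 230 159 107 113 118 113 117 118 115 117]
[0, 0, 0] [[260.0, 194.0], [381.0, 194.0], [257.0, 198.0], [280.0, 237.0], [361.0, 237.0]]
[0.003, 0, 0] [[260.0, 190.0], [381.0, 190.0], [257.0, 194.0], [279.0, 232.0], [361.0, 232.0]]
[0, 0, -4] [[259.0, 186.0], [381.0, 186.0], [256.0, 191.0], [279.0, 235.0], [361.0, 235.0]]
```

Call:
carry_out(increments=[[0,0,0,0,20,0,1],[0,0,0,0,55,0,1],[0,0,0,0,100,0,1],[0,0,0,10,145,0,1],[0,0,-1,35,190,0,1],[0,0,-2,60,235,0,1],[0,0,-3.4,90,280,0,1],[0,0,-3.4,120,325,0,1],[0,0,-3.4,150,370,0,1],[0,0,-3.4,180,415,0,1],[0,0,-3.4,205,455,0,1],[0,0,-3.4,225,485,0,1],[0,0,-3.4,233,501,0,1],[0,0,-3.4,233,501,-20,1],[0,0,-3.4,233,501,-45,1],[0,0,-3.4,233,501,-70,1],[0,0,-3.4,233,501,-85,1],[0,0,-3.4,233,501,-85,1]])

```text
clock: 41.95
tool_pos: [0.6186, 0.1915, 0.1145]
orientation: [179.9, -0.1, -90.4]
force: [0.3, 0.0, -4.0]
opening: 0.0438
```

```bash
python3 - <<'E'
from h import *
from m import wp
o=ctrl.get_obs(); print(o["tool_pos"],o["force"].round(1))
s=ctrl.snapshot("wrist"); cv2.imwrite("pics/w20.png",s["pixels"]); g=cv2.cvtColor(s["pixels"],cv2.COLOR_BGR2GRAY).astype(int)
print(g[150:200,290])
# where are expected stop/blank edges vs. bar
print(proj(s,[[.6536,.237,.018],[.6525,.065,.018],[.653,.21,.024],[.6526,.147,.024]],o).round())
for c in (270,310,350): print(c,g[120:195,c])
E
```

```text
[0.61857447 0.19148913 0.11449524] [ 0.3  0.  -4. ]
[102 105  98 103 100 100 101  95  99  92  98  97  98 104 108  65  93 112
 226 235 241 238 238 238 239 239 242 248 127  91 106  95 104 102 101 106
  98 103 101 107  90  48  43  46  48  52  59  57  49  57]
[[263. 165.]
 [479. 165.]
 [296. 167.]
 [377. 167.]]
270 [192 193 195 193 196 195 195 193 194 196 195 196 209  87  23  85 103 103
  98 105  98 100 103 102 108 109 103 103 101 103 100 102 101 101 102  98
 102  97  96  99 100  97 100 105 103  66  94 108 223 234 240 238 238 236
 238 238 240 248 125  92 102 106 101 100 104 103 104 104 101 104 114  45
  38  33  54]
310 [143 137 144 142 144 144 146 145 144 146 145 145 159  73  19  90 103  94
  95  96  95  99  99 100 103 101  98  99  99 101 102 103 101  96 103 101
  92  96  94  93  97  99  99  98 102  65  91 156 226 238 241 242 243 246
 231 174 151 152 152 165 225 245 243 240 240 240 241 248 130  97  97  48
  45  43  54]
350 [189 193 193 195 192 195 193 197 196 191 193 196 209  88  20  95 107 100
  96  93  91  94  95  94  95  98  95  91  97 100  99 101  93  94  94  96
  98  98  87  91  90 100  93 104  95  75  93 165 238 246 247 246 246 246
 247 250 240 226 189 120 158 119 107 239 252 152 109 116 122 127 106  45
  39  42  55]
```

Call:
carry_out(increments=[[0,0,0,0,0,-5,1],[0,0,0,0,0,-10,1],[0,0,0,0,0,-13,1],[0,0,0,0,0,-15,1],[0,0,0,0,0,-16,1],[0,0,0,0,0,-16.5,1],[0,0,0,0,0,-17,1],[0,0,0,0,0,-17,1]])

```text
clock: 43.0
tool_pos: [0.6192, 0.192, 0.0986]
orientation: [180.0, -0.0, -90.4]
force: [0.1, 0.0, -4.5]
opening: 0.0438
```

Call:
carry_out(increments=[[0,0,0,0,0,-0.4,1],[0,0,0,0,0,-0.8,1],[0,0,0,0,0,-1.2,1],[0,0,0,0,0,-1.2,1]])

```text
clock: 43.5
tool_pos: [0.6193, 0.192, 0.0979]
orientation: [-180.0, 0.0, -90.4]
force: [-1.5, -0.6, 2.5]
opening: 0.0441
```

Touchdown: the load has transferred. Releasing and retreating.

Call:
carry_out(increments=[[0,0,0,0,0,0.2,0.4],[0,0,0,0,0,0.2,0.3],[0,0,0,0,0,0.2,0.25],[0,0,0,0,0,10,0.25],[0,0,0,0,0,40,0.25],[0,0,0,-20,0,90,0.25],[0,0,0,-50,0,140,0.25],[0,0,0,-70,0,180,0.25],[0,0,0,-70,0,180,0.25],[0,0,0,-70,0,180,0.25]])

```text
clock: 44.75
tool_pos: [0.549, 0.1921, 0.2778]
orientation: [-180.0, 0.0, -90.4]
force: [0.5, 0.1, -0.9]
opening: 0.0658
```

```bash
python3 - <<'E'
from h import *
o=ctrl.get_obs(); print(o["tool_pos"],o["force"].round(1),o["opening"])
s=ctrl.snapshot("wrist"); cv2.imwrite("pics/w21.png",s["pixels"])
for d in ctrl.outline_of(s,"weight")[:3]:
    m=d["pixels"]; ys,xs=np.where(m); print("weight px",round(d["confidence"],2),xs.min(),xs.max(),ys.min(),ys.max(),xs.mean(),ys.mean())
    c=max(cv2.findContours(m.astype(np.uint8),0,1)[0],key=cv2.contourArea); print(cv2.approxPolyDP(c,2.5,True).reshape(-1,2).tolist())
W=np.array([.6213,.192,.024])
print("pred bar top",proj(s,[W+[x,y,.012] for x,y in((.017,.045),(.017,-.045),(-.017,-.045),(-.017,.045))],o).round(),"grip top",proj(s,[W+[x,y,.104] for x,y in((.011,.022),(.011,-.022),(-.011,-.022),(-.011,.022))],o).round())
# blank near ends predicted in the row
for y,L in((.2235,.068),(.195,.060),(.1635,.064)):
    c=proj(s,[[.6533-L,y,.024]],o)[0]; g=cv2.cvtColor(s["pixels"],6).astype(int); ci,ri=c.round().astype(int); print("near end pred",c.round(1),g[ri-8:ri+9,ci])
e=proj(s,[[.58+0.012,yy,.024] for yy in(.237,.210,.180,.147)],o); print("side edges pred",e.round(1)); r=int(e[1,1]); print(g[int(e[0,1]),int(e[0,0])-8:int(e[3,0])+8])
e=proj(s,[[.648,yy,.024] for yy in(.237,.210,.180,.147)],o); print("far edges pred",e.round(1)); print(g[int(e[0,1]),int(e[0,0])-8:int(e[3,0])+8])
for l in("foot","chisel","mallet","pencil"): print(l,[np.round(d["centre"],3).tolist() for d in ctrl.search_frame(s,l)][:1])
E
```

```text
[0.54899606 0.19207676 0.27781445] [ 0.5  0.1 -0.9] 0.06583362352388743
weight px 0.62 283 357 97 128 320.4482602801627 112.71622232263896
[[357, 100], [331, 97], [285, 99], [284, 126], [356, 127]]
pred bar top [[282.  99.]
 [358.  99.]
 [358. 128.]
 [283. 129.]] grip top [[296. 103.]
 [344. 103.]
 [344. 127.]
 [297. 128.]]
near end pred [295.8 143.6] [124 178 236 234 231 233 245 133 145 184 183 181 182 186 183 161 134]
near end pred [318.2 137.1] [177 172 169 165 154 227 250 249 161 131 136 144 141 144 143 143 146]
near end pred [343.2 140.1] [172 165 160 149 250 250 249 251 235  98 213 219 217 218 220 220 221]
side edges pred [[284.9 138.3]
 [306.3 138.2]
 [330.1 138. ]
 [356.3 137.9]]
[105 105 106 102 105 105 108  99 192 240 241 238 235 234 235 241 237 233
 233 234 236 237 236 236 236 233 246 250 247 139  38 166 181 172 199 205
 208 175 145 123  94 114 131 150 170 196 205 202 204 202 202 203 199 198
 248 251 251 250 248 250 250 251 251 252 252 251 250 249 249 249 249 248
 249 250 250 250 250 251 249 197 186 202 200 203 201 200 197 200]
far edges pred [[283.1  91.2]
 [305.4  91.1]
 [330.2  90.9]
 [357.5  90.7]]
[105 102 104 104 105 110 109  61 221 243 243 238 234 234 235 238 236 232
 225 223 228 229 234 236 234 233 236 242 239 139 207 243 242 241 237 230
 233 235 238 236 173 139 143 139 227 241 241 238 240 238 240 242 246 230
 105 208 243 242 239 238 236 240 240 243 245 246 247 247 247 244 241 239
 238 236 237 237 237 238 236 250 250 211 174 183 183 185 182 180 185 179]
foot [[0.542, -0.02, 0.011]]
chisel [[0.421, 0.364, 0.015]]
mallet [[0.733, 0.246, 0.026]]
pencil [[0.692, -0.036, 0.006]]
```

```bash
python3 -c "
from plant import ctrl
print(ctrl.close_job())"
```

```text
the job is handed in; nothing more can be done
None
```

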